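Set a ratchet work support to its fourth click

ROBOT

A 7-joint arm with a two-finger parallel gripper is mounted at the origin on the work surface. World frame = base frame: x ahead of the robot, y to its left, z up, the work surface at z = 0. Lengths are in m, angles in rad, forces in N, time in s.
With the tool pointing down it reaches from about 0.4 to 0.85 m from the base axis. Payload 10.4 kg.
Tool frame: the origin (TCP) lies between the finger pads; the fingertips stand 22 mm ahead of it and the grasp point (between the pads) lies 3 mm ahead of it (r.nose_length is the distance from the TCP to the fingertips, in m); z points along the fingers, y is the line along which they close (so a half turn about z gives the same grasp; the last joint's range is limited). The gripper opens to 87 mm and grips with 3 to 60 N. Pads are 19 mm wide; open, the fingers measure 117 mm over their backs; the gripper's body (75 mm by 190 mm) begins 51 mm behind the grasp point.
Start: joints at [1.19, 0.332, -0.065, 1.46, 0.022, 1.35, -0.088], TCP at [0.219, -0.585, 0.245] pointing down, gripper open.
Joint ranges: [-2.6, 2.6], [-0.5, 2.12], [-1.47, 1.34], [0.16, 2.42], [-1.27, 4.41], [0.06, 2.06], [-2.6, 2.6]. Speed limits (rad/s): [2.22, 2.22, 2.79, 2.79, 3.14, 3.14, 3.14].

INTERFACE

Orientations are given as a unit quaternion [x, y, z, w].
In Python, from bench import readout, cams, r gives the robot as it stands. The module is installed in compiled form; this text tells all that it offers.
- The arm moves only by the tool step_arm, never from a script. Its argument "deltas" is a list that holds one entry, the list of rows, each a list of 7 numbers: the turn, a rotation vector about the tool's x, y, z in rad, then the shift along the tool's x, y, z in m, then the opening in per cent of the stroke, from 0 (shut) to 100 (fully open). A call has 1 to 20 rows; each row is the pose to reach, as a shift and turn from the pose commanded when the call began, along the tool's axes at that moment; what a row does not reach only later rows make up. A row lasts 1/8 s, in which the tool goes at most 62.5 mm and 10.7 degrees, less where a joint would pass 70% of its speed; a pose out of reach is approached as far as the arm can. A call with a gripper value outside its range is refused whole. The fingers move at their own pace and stop on an object; "squeeze" is the grip in N (left out, the last holds). Time passes only in rows, so rows that repeat a pose let the fingers close. It gives the time, the measured TCP pose, the force, the opening and the grip force at its end, in the units of the state.
- readout.read_state(): the state, without advancing time (a new reading comes with each control period).
- cams.camera(name): name is "scene" or "top"; returns a dict with "img" (420x560x3 uint8, red, green, blue), "fx", "fy", "cx", "cy" (pixels), "k1" (the pictures are not rectified: a ray, as slopes to the right and down, at radius r is drawn at 1 + k1 r^2 times it, then the intrinsics apply), "origin" and "rotation" of the camera in the world. Camera axes: x right, y up, looking along -z (the intrinsics and any distortion apply to the point x, -y, -z); pixel columns grow to the right and rows downward; lengths in m; the calibration is good to about 2 mm. A picture is of the moment at which its call begins. There is no depth.
- r.close_job(): hands the job in; it is judged then, once.
The state is a dict: "time": time; "joint_positions": joint angles; "joint_vel": joint speeds; "joint_torque": joint torques, N m; "ee_pos": TCP position; "eef_rot": TCP orientation; "ft_force": force on the tool from outside, world axes, zero at the start; "torque": the same for the moment, N m; "width": finger opening in m; "grip_force": force on a finger pad.
Only numpy, scipy, OpenCV 4.12 (cv2) and the standard library are available. Lean on these libraries where they do the work, as an engineer would, in place of code of your own. Each camera call takes 0.05 s, during which the arm holds its last target. There are 200 camera calls.

TASK

Set up the red-topped ratchet work support: draw its column up from the bottom to the fourth click and no further, and let it down gently until the pawl carries it. Then prove it by pressing straight down on it with about 15 newtons for a second, and leave it standing at that notch, with the other things on the bench where they are.

Things in the scene. Friction and masses are not known exactly. Their poses are not given: they have to be found in the camera images.
- stand: the ratchet work support's blue frame, bolted to the bench: base plate 130 x 120 x 8 mm, two cheeks beside the column 34 mm (x) by 44 mm (y, over both), 126 mm high, and on its +x side two posts with the pawl between them, 116 mm high, whose black knob stands out to x = 92 mm. Origin on the column's axis at the bench surface, z up
- saddle (a point): centre of the flat black rubber top of the red head on the column. The head is 44 mm along the frame's x, 32 mm along its y (pinch it across y, from above) and 30 mm tall below this point; under it is the bare 24 mm square steel column. With the column fully down this point is 180 mm above the bench, 54 mm above the top of the frame's cheeks
- column (a joint): height of the column above its lowest position in m: it starts at 0 (fully down) and slides straight up to 0.105. Column and head weigh 0.4 to 0.65 kg; sliding friction about 1.5 N. Once a tooth has clicked past the pawl the column cannot go below that notch again, so a click too many cannot be undone
- tooth1 (a point): underside of the topmost of six saw teeth, 14 mm apart, on the column's +x face; it is 84 mm above the bench with the column down. Going up, each tooth pushes the spring pawl aside on its ramp, for about 7 mm of travel: the lifting load grows from 4 to 8 N to some 10 to 16 N, then drops at once as the pawl clicks in beneath the tooth. Let down, the flat underside stands hard on the pawl
- pawl_slot (a point): middle of the slot in the frame in which the brass spring pawl is set, 107 mm above the bench. The pawl's top edge is clamped anywhere within 7 mm above or below this, differently each time: the first click comes after 15 to 31 mm of height, the next ones 14 mm apart, the fourth after 57 to 73 mm. So height alone does not tell the count; the load felt does
- rest: a fixed-height grey work rest bolted to the bench: 120 x 110 mm base, round post, grey head 44 x 36 mm, top at 199 mm; origin at the centre of its underside. Not to be used
- wrench: a steel open-ended wrench lying flat, 180 mm long; origin mid-length on its underside, x along it
- screwdriver: a red-handled screwdriver lying flat, 200 mm long; origin mid-length on its underside, x along it
- hammer: a hammer lying flat, 260 mm long; origin mid-length on its underside, x along the handle towards the head
- tape: a yellow tape measure, 68 x 34 x 62 mm; origin at the centre of its underside
- oil: a white oil bottle with a yellow label, 54 mm across, 150 mm tall, standing; origin at the centre of its underside
- bolt_bin: an open red bin of bolts, 130 x 110 x 55 mm; origin at the centre of its underside
- tube: an offcut of aluminium tube lying flat, 32 mm across, 160 mm long; origin mid-length on its underside, x along it
Mind the look-alikes: they are no part of the job. Leave any brown or green look-alike of the stand alone.

How it is judged:
On the way:
1. with the fourth tooth standing on the pawl, the column is pressed down so that the pawl carries more than 11 N (weight included) for 0.4 s (contact force between pawl_c0 and column_c3 above 11 N and velocity of joint column between -0.004 and 0.004 m/s), for 0.4 s.
At the end, for the whole second after the job is handed in: the column stands at rest with the underside of its fourth tooth on the pawl (four clicks from the bottom, its height between 54 and 76 mm according to the pawl's setting), and it is released (contact force between pawl_c0 and column_c3 above 1 N and value of joint column between 0.054 and 0.076 m and velocity of joint column between -0.003 and 0.003 m/s); the robot touches nothing.
It fails at once if the pawl is overloaded: more than 45 N between pawl and column (pressed too hard or dropped on) (contact force between pawl_c0 and column above 45 N).
It fails at once if the column is let fall: it drops faster than 0.15 m/s (velocity of joint column below -0.15 m/s).
It fails at once if another thing on the bench is moved by more than 30 mm (distance of any of wrench, screwdriver, hammer, tape, oil, bolt_bin, tube from where it was at the start of the episode above 0.03 m).
It also fails if it takes over 59 s, if anything falls off the work surface, if the arm or the gripper's body presses on something with over 40 N, if the wrist force passes 120 N, or if a joint passes its speed limit or range.

## Working session

There is one attempt and no reset: what is moved stays moved. The work goes in short steps, Python scripts to look and compute and a tool call to move; the robot and the scene stay as the last step left them, time stands still between calls to the robot, and variables do not carry over. Pictures are saved under pics/ and viewed, at most 10 in all, crops included, and the job is handed in when it is done.

Besides the shell and the picture viewer there is one more tool, called after "Call:" as name([rows], argument=value, ...), one row to a line, values as JSON. step_arm: Moves the arm, as the interface text tells. Its arguments: {"type":"object","properties":{"deltas":{"type":"array"},"squeeze":{"type":"number"}},"required":["deltas"]}

```bash
mkdir -p pics; cat > h.py <<'E'
import numpy as np, cv2
from bench import readout, cams, r
def grab(n,f):
    c=cams.camera(n); cv2.imwrite(f,c["img"][:,:,::-1]); 
    np.savez(f[:-3]+"npz",**c); return c
def ray(c,u,v):
    xd,yd=(u-c["cx"])/c["fx"],(v-c["cy"])/c["fy"]
    K=np.eye(3); p=cv2.undistortPoints(np.array([[[xd,yd]]],float),K,np.array([float(c["k1"]),0,0,0]))[0,0]
    return np.array(c["origin"]),np.array(c["rotation"]).reshape(3,3)@np.array([p[0],-p[1],-1.])
def onz(c,u,v,z):
    o,d=ray(c,u,v); return o+d*(z-o[2])/d[2]
def tri(c1,p1,c2,p2):
    o1,d1=ray(c1,*p1);o2,d2=ray(c2,*p2)
    s=np.linalg.lstsq(np.c_[d1,-d2],o2-o1,rcond=None)[0]
    a,b=o1+s[0]*d1,o2+s[1]*d2
    return (a+b)/2,np.linalg.norm(a-b)
E
python3 - <<'E'
from h import *
a=grab("scene","pics/s0.png");b=grab("top","pics/t0.png")
for c in(a,b): print(c["origin"],c["k1"],c["fx"],np.round(c["rotation"],3).tolist())
s=readout.read_state(); print(s)
E
```

```text
[ 1.2451235  -0.06814267  1.21704651] -0.09049666496238212 463.5028073148438 [0.222, 0.204, 0.632, 0.714]
[0.28889751 0.01063493 1.37537804] -0.020724002695874526 483.3619575380842 [-0.061, 0.059, 0.709, -0.701]
{'time': 0.1, 'joint_positions': array([ 1.19037486,  0.33278537, -0.06468646,  1.46082147,  0.02161066,
        1.34990571, -0.08849153]), 'joint_vel': array([-1.76722202e-04, -2.48335263e-03,  1.24417732e-05, -2.34711527e-03,
       -2.25516668e-03, -6.90392824e-04, -1.76051300e-03]), 'joint_torque': array([ 1.66413989e-03, -6.24545217e+01,  2.50345271e-02, -3.90720999e+01,
       -6.13000430e-02,  3.64769495e-02,  4.74815408e-05]), 'ee_pos': array([ 0.21877761, -0.58513285,  0.24386513]), 'eef_rot': array([ 9.84036470e-01,  1.77965873e-01, -1.42995345e-04, -5.95190611e-04]), 'ft_force': array([0.22649374, 0.87968235, 0.78286369]), 'torque': array([-0.00749614, -0.00628472, -0.01685024]), 'grip_force': 0.0, 'width': 0.0870976241227667}
```

View pics/s0.png

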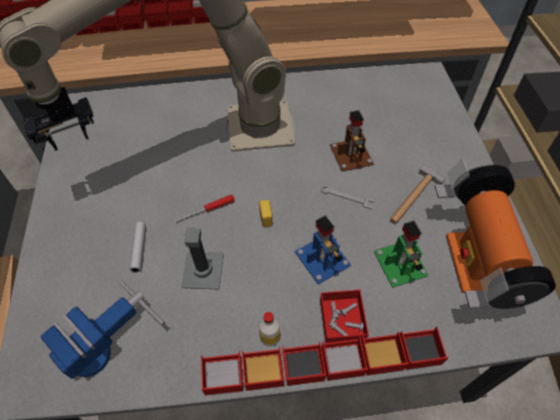

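View pics/t0.png

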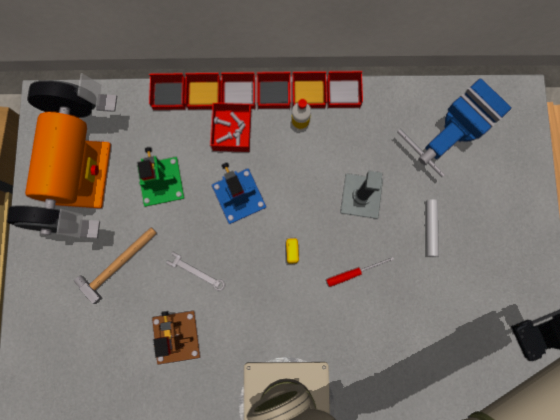

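The blue stand is at about (238,195) in the top view and (323,250) in the scene view. The green and brown ones are look-alikes. I'll zoom in.

```bash
sed -i 's/np.array(c\["rotation"\]).reshape(3,3)@/Rotation.from_quat(c["rotation"]).as_matrix()@/; s/^import numpy.*/&\nfrom scipy.spatial.transform import Rotation/' h.py
python3 - <<'E'
from h import *
a=cv2.imread("pics/s0.png")[205:290,285:365]; b=cv2.imread("pics/t0.png")[150:230,200:280]
im=np.hstack([cv2.resize(a,(400,425),interpolation=2),cv2.resize(b,(400,425),interpolation=2)])
cv2.imwrite("pics/z0.png",im)
E
```

```text
(no output)
```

View pics/z0.png

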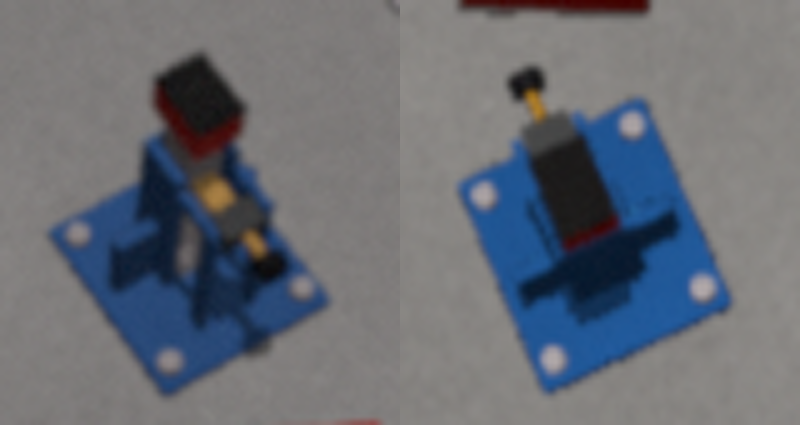

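```bash
cat > m.py <<'E'
from h import *
a=np.load("pics/s0.npz");b=np.load("pics/t0.npz")
A=cv2.imread("pics/s0.png");B=cv2.imread("pics/t0.png")
tb=[(212,185.2),(248,168.3),(266.2,206.8),(229.6,224)]
sb=[(295,251.6),(318,284),(350.6,265)]
T=np.array([onz(b,*p,0.008) for p in tb]);S=np.array([onz(a,*p,0.008) for p in sb])
print("base top",T.round(4).tolist(),T.mean(0).round(4));print("base scene",S.round(4).tolist(),((S[0]+S[2])/2).round(4))
# base angle: minAreaRect on plane of corners
print(cv2.minAreaRect(T[:,:2].astype(np.float32)))
def pad(I,x0,x1,y0,y1,th):
    s=I[y0:y1,x0:x1]; big=cv2.resize(s,None,fx=8,fy=8,interpolation=2)
    m=((big.max(2)<th)).astype(np.uint8)
    n,l,st,ce=cv2.connectedComponentsWithStats(m)
    k=1+st[1:,4].argmax(); cn=cv2.findContours((l==k).astype(np.uint8),0,2)[0][0]
    R=cv2.minAreaRect(cn.astype(np.float32)); f=lambda p:(np.array(p)+.5)/8-.5+[x0,y0]
    print(f(R[0]),np.array(R[1])/8,R[2],st[k,4]/64, f(ce[k]))
    return f(ce[k])
pt=pad(B,222,250,172,202,60);ps=pad(A,310,340,210,236,60)
print("saddle",tri(a,(325,223.9),b,(234.65,184.6)),tri(a,ps,b,pt))
P=np.array([onz(b,*p,.18) for p in [(225.6,177.9),(236.4,174.8),(243.4,190.5),(233.2,195.2)]]);print(P.round(4).tolist(),P.mean(0))
Q=np.array([onz(a,*p,.18) for p in [(316,222),(325.8,215.6),(334,226.4),(324,231.6)]]);print(Q.round(4).tolist(),Q.mean(0))
d=P[0]-P[3]+P[1]-P[2];print("x axis pad",np.degrees(np.arctan2(d[1],d[0])))
e=T[0]-T[3]+T[1]-T[2];print("x axis base",np.degrees(np.arctan2(e[1],e[0])))
E
python3 m.py
```

```text
base top [[0.6137, 0.2066, 0.008], [0.6631, 0.102, 0.008], [0.548, 0.0496, 0.008], [0.4992, 0.1547, 0.008]] [0.581  0.1282 0.008 ]
base scene [[0.5541, 0.053, 0.008], [0.6688, 0.1038, 0.008], [0.6198, 0.2096, 0.008]] [0.587  0.1313 0.008 ]
((0.5811202526092529, 0.12835627794265747), (0.12730923295021057, 0.11592616885900497), 24.493179321289062)
[238.09216309 188.69158173] [28.02135849 21.10617828] 80.31121826171875 341.921875 [236.50634911 189.85799193]
[322.42033958 225.53341961] [15.99369907 16.72618484] 53.746158599853516 194.25 [323.79776987 225.07649614]
saddle (array([0.57493899, 0.12650249, 0.17585831]), np.float64(0.003410040520858313)) (array([0.5657603 , 0.12485156, 0.1564037 ]), np.float64(0.00614082922111301))
[[0.5915, 0.1475, 0.18], [0.5993, 0.1201, 0.18], [0.5581, 0.1022, 0.18], [0.5463, 0.1279, 0.18]] [0.57379588 0.12442717 0.18      ]
[[0.5686, 0.1045, 0.18], [0.5513, 0.1343, 0.18], [0.5886, 0.1499, 0.18], [0.6015, 0.1205, 0.18]] [0.57747325 0.12731913 0.18      ]
x axis pad 23.463096038060755
x axis base 24.42850431880869
```

```bash
cat >> h.py <<'E'
def delta(pos,yaw=None):
    s=readout.read_state(); R=Rotation.from_quat(s["eef_rot"]); 
    print("t",s["time"],"shift",R.inv().apply(np.array(pos)-s["ee_pos"]).round(4),"ft",s["ft_force"].round(2))
    if yaw is not None:
        c,d=np.cos(yaw),np.sin(yaw); W=Rotation.from_matrix(np.array([[c,d,0],[d,-c,0],[0,0,-1]]))
        print("turn",(R.inv()*W).as_rotvec().round(4))
E
python3 -c "
from h import *
delta([.5755,.1265,.30],np.radians(24.1))"
```

```text
t 0.1 shift [ 0.5834 -0.5417 -0.0555] ft [0.23 0.88 0.78]
turn [-0.0012  0.     -0.0628]
```

Call:
step_arm([
  [[0, 0, 0, 0.01, -0.01, -0.02, 100], [0, 0, -0.01, 0.03, -0.03, -0.05, 100], [0, 0, -0.02, 0.06, -0.055, -0.056, 100], [0, 0, -0.03, 0.09, -0.085, -0.056, 100], [0, 0, -0.04, 0.125, -0.115, -0.056, 100], [0, 0, -0.05, 0.16, -0.15, -0.056, 100], [0, 0, -0.063, 0.195, -0.18, -0.056, 100], [0, 0, -0.063, 0.23, -0.215, -0.056, 100], [0, 0, -0.063, 0.265, -0.245, -0.056, 100], [0, 0, -0.063, 0.3, -0.28, -0.056, 100], [0, 0, -0.063, 0.335, -0.31, -0.056, 100], [0, 0, -0.063, 0.37, -0.345, -0.056, 100], [0, 0, -0.063, 0.405, -0.375, -0.056, 100], [0, 0, -0.063, 0.44, -0.41, -0.056, 100], [0, 0, -0.063, 0.475, -0.44, -0.056, 100], [0, 0, -0.063, 0.51, -0.475, -0.056, 100], [0, 0, -0.063, 0.54, -0.502, -0.056, 100], [0, 0, -0.063, 0.565, -0.525, -0.056, 100], [0, 0, -0.063, 0.578, -0.538, -0.056, 100], [0, 0, -0.063, 0.5835, -0.5415, -0.056, 100]],
])

```text
time: 2.6
ee_pos: [0.5756, 0.127, 0.3011]
eef_rot: [0.978, 0.21, 0.0, 0.0]
ft_force: [0.2, 0.1, -0.0]
width: 0.0872
grip_force: 0.0
```

```bash
python3 -c "
from h import *
a=grab('scene','pics/s1.png')
cv2.imwrite('pics/z1.png',cv2.resize(cv2.imread('pics/s1.png')[150:300,260:400],None,fx=4,fy=4,interpolation=2))
delta([.5755,.1265,.168],np.radians(24.1));print(readout.read_state())"
```

```text
t 2.65 shift [-0.0005 -0.      0.1329] ft [-0.2  -0.6   0.25]
turn [ 0.0004 -0.0002  0.0008]
{'time': 2.65, 'joint_positions': array([ 0.29822642,  0.31403519, -0.74596021,  1.43942899,  0.2127147 ,
        1.47012521, -1.59379921]), 'joint_vel': array([ 0.02615489, -0.01199144,  0.01131822,  0.01974872, -0.00965348,
       -0.00898043,  0.02173732]), 'joint_torque': array([ 1.01793953e-02, -5.33811522e+01, -7.47888207e+00, -3.89282835e+01,
        3.26430141e-03,  1.23819052e-01,  4.46381536e-02]), 'ee_pos': array([0.57591604, 0.12669302, 0.30089229]), 'eef_rot': array([9.77878287e-01, 2.09174580e-01, 1.32665620e-04, 1.82018703e-04]), 'ft_force': array([-0.19854373, -0.60466134,  0.24687051]), 'torque': array([ 0.02766779,  0.04535335, -0.01279796]), 'grip_force': 0.0, 'width': 0.08714636436688823}
```

View pics/z1.png

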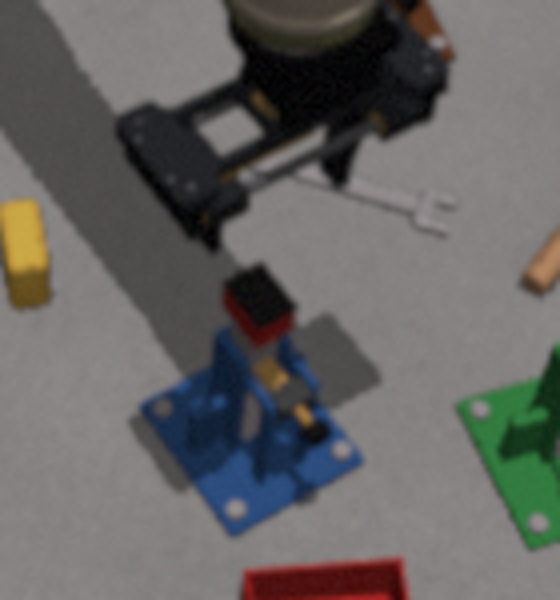

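The fingers straddle the head's y-direction and line up above it, with the red head at crop pixel (258,305). I'll descend now.

Call:
step_arm([
  [[0, 0, 0, 0, 0, 0.015, 100], [0, 0, 0, 0, 0, 0.04, 100], [0, 0, 0, 0, 0, 0.065, 100], [0, 0, 0, 0, 0, 0.09, 100], [0, 0, 0, 0, 0, 0.11, 100], [0, 0, 0, 0, 0, 0.125, 100], [0, 0, 0, 0, 0, 0.133, 100], [0, 0, 0, 0, 0, 0.133, 100]],
])

```text
time: 3.65
ee_pos: [0.5757, 0.1261, 0.1673]
eef_rot: [0.978, 0.209, -0.0, 0.0]
ft_force: [-0.6, 0.3, 0.7]
width: 0.0869
grip_force: 0.0
```

```bash
python3 -c "
from h import *
grab('scene','pics/s2.png');grab('top','pics/t2.png')
a=cv2.resize(cv2.imread('pics/s2.png')[170:270,270:370],None,fx=4,fy=4,interpolation=2)
b=cv2.resize(cv2.imread('pics/t2.png')[130:230,190:290],None,fx=4,fy=4,interpolation=2)
cv2.imwrite('pics/z2.png',np.hstack([a,b]))
delta([.5755,.1265,.168],np.radians(24.1))"
```

```text
t 3.75 shift [-0.0005 -0.0005  0.0002] ft [-0.18 -0.12  0.22]
turn [ 0.0003 -0.001   0.0002]
```

View pics/z2.png

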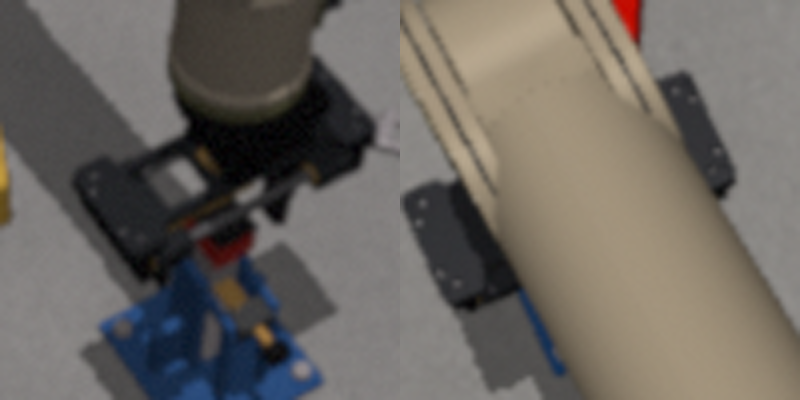

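Call:
step_arm([
  [[0, 0, 0, 0, 0, 0, 70], [0, 0, 0, 0, 0, 0, 50], [0, 0, 0, 0, 0, 0, 40], [0, 0, 0, 0, 0, 0, 32], [0, 0, 0, 0, 0, 0, 25], [0, 0, 0, 0, 0, 0, 20], [0, 0, 0, 0, 0, 0, 20], [0, 0, 0, 0, 0, 0, 20]],
], squeeze=35)

```text
time: 4.75
ee_pos: [0.5749, 0.1282, 0.1675]
eef_rot: [0.978, 0.21, -0.0, -0.001]
ft_force: [-2.3, 5.3, 0.0]
width: 0.0319
grip_force: 35.0
```

```bash
python3 -c "
from h import *
s=readout.read_state();print({k:np.round(s[k],4) for k in ('time','ee_pos','ft_force','torque','width','grip_force')})
print(Rotation.from_quat(s['eef_rot']).inv().apply(s['ft_force']).round(2))"
```

```text
{'time': np.float64(4.75), 'ee_pos': array([0.5749, 0.1282, 0.1675]), 'ft_force': array([-2.3067,  5.2779,  0.0178]), 'torque': array([1.1901e+00, 6.5240e-01, 2.0000e-04]), 'width': np.float64(0.0319), 'grip_force': np.float64(34.9976)}
[ 0.06 -5.76 -0.  ]
```

Call:
step_arm([
  [[0, 0, 0, 0, -0.001, 0, 20], [0, 0, 0, 0, -0.0022, 0, 20], [0, 0, 0, 0, -0.0022, -0.001, 20], [0, 0, 0, 0, -0.0022, -0.002, 20], [0, 0, 0, 0, -0.0022, -0.003, 20], [0, 0, 0, 0, -0.0022, -0.004, 20], [0, 0, 0, 0, -0.0022, -0.005, 20], [0, 0, 0, 0, -0.0022, -0.006, 20], [0, 0, 0, 0, -0.0022, -0.007, 20], [0, 0, 0, 0, -0.0022, -0.008, 20], [0, 0, 0, 0, -0.0022, -0.008, 20]],
])

```text
time: 6.12
ee_pos: [0.5748, 0.1282, 0.1757]
eef_rot: [0.978, 0.209, -0.0, 0.0]
ft_force: [0.3, 5.2, -5.1]
width: 0.0318
grip_force: 35.0
```

Call:
step_arm([
  [[0, 0, 0, 0, -0.001, -0.001, 20], [0, 0, 0, 0, -0.002, -0.002, 20], [0, 0, 0, 0, -0.002, -0.003, 20], [0, 0, 0, 0, -0.002, -0.004, 20], [0, 0, 0, 0, -0.002, -0.005, 20], [0, 0, 0, 0, -0.002, -0.005, 20]],
])

```text
time: 6.88
ee_pos: [0.5748, 0.1284, 0.1808]
eef_rot: [0.978, 0.208, 0.0, 0.001]
ft_force: [3.4, -3.6, -5.6]
width: 0.0319
grip_force: 35.0
```

Call:
step_arm([
  [[0, 0, 0, 0.0003, 0.0005, -0.001, 20], [0, 0, 0, 0.0003, 0.001, -0.002, 20], [0, 0, 0, 0.0003, 0.001, -0.003, 20], [0, 0, 0, 0.0003, 0.001, -0.003, 20]],
])

```text
time: 7.38
ee_pos: [0.5748, 0.1284, 0.1836]
eef_rot: [0.978, 0.209, -0.0, 0.001]
ft_force: [2.4, -5.4, -5.9]
width: 0.0314
grip_force: 35.0
```

Call:
step_arm([
  [[0, 0, 0, 0, 0.0007, -0.001, 20], [0, 0, 0, 0, 0.001, -0.002, 20], [0, 0, 0, 0, 0.001, -0.003, 20], [0, 0, 0, 0, 0.001, -0.003, 20]],
])

```text
time: 7.88
ee_pos: [0.5749, 0.1283, 0.1866]
eef_rot: [0.978, 0.209, -0.0, 0.0]
ft_force: [-0.7, -2.5, -5.8]
width: 0.0318
grip_force: 35.0
```

Call:
step_arm([
  [[0, 0, 0, 0, 0, -0.001, 20], [0, 0, 0, 0, 0, -0.002, 20], [0, 0, 0, 0, 0, -0.003, 20], [0, 0, 0, 0, 0, -0.003, 20]],
])

```text
time: 8.38
ee_pos: [0.5748, 0.1283, 0.1891]
eef_rot: [0.978, 0.209, -0.0, -0.0]
ft_force: [-0.0, -0.9, -14.8]
width: 0.0317
grip_force: 35.0
```

Call:
step_arm([
  [[0, 0, 0, 0, 0, -0.001, 20], [0, 0, 0, 0, 0, -0.002, 20], [0, 0, 0, 0, 0, -0.002, 20]],
])

```text
time: 8.75
ee_pos: [0.5749, 0.1283, 0.1915]
eef_rot: [0.978, 0.209, -0.0, 0.0]
ft_force: [-1.9, -2.2, -14.1]
width: 0.0319
grip_force: 35.0
```

Call:
step_arm([
  [[0, 0, 0, 0, 0, -0.001, 20], [0, 0, 0, 0, 0, -0.002, 20], [0, 0, 0, 0, 0, -0.002, 20]],
])

```text
time: 9.12
ee_pos: [0.575, 0.1283, 0.194]
eef_rot: [0.978, 0.209, -0.0, 0.0]
ft_force: [-6.6, -2.8, -4.7]
width: 0.0312
grip_force: 35.0
```

Call:
step_arm([
  [[0, 0, 0, -0.0003, 0, -0.001, 20], [0, 0, 0, -0.0003, 0, -0.002, 20], [0, 0, 0, -0.0003, 0, -0.003, 20], [0, 0, 0, -0.0003, 0, -0.004, 20], [0, 0, 0, -0.0003, 0, -0.005, 20], [0, 0, 0, -0.0003, 0, -0.006, 20], [0, 0, 0, -0.0003, 0, -0.007, 20], [0, 0, 0, -0.0003, 0, -0.008, 20], [0, 0, 0, -0.0003, 0, -0.009, 20], [0, 0, 0, -0.0003, 0, -0.01, 20], [0, 0, 0, -0.0003, 0, -0.0105, 20], [0, 0, 0, -0.0003, 0, -0.0105, 20]],
])

```text
time: 10.62
ee_pos: [0.5749, 0.1283, 0.2041]
eef_rot: [0.978, 0.209, 0.0, -0.0]
ft_force: [-1.9, 0.1, -15.3]
width: 0.0317
grip_force: 35.0
```

Call:
step_arm([
  [[0, 0, 0, 0, 0, -0.001, 20], [0, 0, 0, 0, 0, -0.002, 20], [0, 0, 0, 0, 0, -0.003, 20], [0, 0, 0, 0, 0, -0.004, 20], [0, 0, 0, 0, 0, -0.004, 20]],
])

```text
time: 11.25
ee_pos: [0.5749, 0.1283, 0.209]
eef_rot: [0.978, 0.209, 0.0, 0.0]
ft_force: [-5.0, 0.9, -7.3]
width: 0.0318
grip_force: 35.0
```

Call:
step_arm([
  [[0, 0, 0, -0.0003, 0, -0.001, 20], [0, 0, 0, -0.0003, 0, -0.002, 20], [0, 0, 0, -0.0003, 0, -0.003, 20], [0, 0, 0, -0.0003, 0, -0.004, 20], [0, 0, 0, -0.0003, 0, -0.005, 20], [0, 0, 0, -0.0003, 0, -0.006, 20], [0, 0, 0, -0.0003, 0, -0.007, 20], [0, 0, 0, -0.0003, 0, -0.008, 20], [0, 0, 0, -0.0003, 0, -0.009, 20], [0, 0, 0, -0.0003, 0, -0.0095, 20], [0, 0, 0, -0.0003, 0, -0.0095, 20]],
])

```text
time: 12.62
ee_pos: [0.5748, 0.1282, 0.217]
eef_rot: [0.978, 0.209, 0.0, -0.0]
ft_force: [3.1, 5.1, -13.7]
width: 0.0317
grip_force: 35.0
```

Call:
step_arm([
  [[0, 0, 0, 0, 0, -0.001, 20], [0, 0, 0, 0, 0, -0.002, 20], [0, 0, 0, 0, 0, -0.003, 20], [0, 0, 0, 0, 0, -0.004, 20], [0, 0, 0, 0, 0, -0.004, 20]],
])

```text
time: 13.25
ee_pos: [0.5748, 0.1282, 0.221]
eef_rot: [0.978, 0.209, 0.0, -0.0]
ft_force: [1.7, 3.4, -13.5]
width: 0.0315
grip_force: 35.0
```

Call:
step_arm([
  [[0, 0, 0, 0, 0, -0.001, 20], [0, 0, 0, 0, 0, -0.002, 20], [0, 0, 0, 0, 0, -0.002, 20]],
])

```text
time: 13.62
ee_pos: [0.5749, 0.1282, 0.2241]
eef_rot: [0.978, 0.209, 0.0, -0.0]
ft_force: [-1.2, 4.2, -5.5]
width: 0.0315
grip_force: 35.0
```

Call:
step_arm([
  [[0, 0, 0, 0, -0.0003, -0.001, 20], [0, 0, 0, 0, -0.0003, -0.002, 20], [0, 0, 0, 0, -0.0003, -0.003, 20], [0, 0, 0, 0, -0.0003, -0.004, 20], [0, 0, 0, 0, -0.0003, -0.005, 20], [0, 0, 0, 0, -0.0003, -0.006, 20], [0, 0, 0, 0, -0.0003, -0.007, 20], [0, 0, 0, 0, -0.0003, -0.008, 20], [0, 0, 0, 0, -0.0003, -0.009, 20], [0, 0, 0, 0, -0.0003, -0.0095, 20], [0, 0, 0, 0, -0.0003, -0.0095, 20]],
])

```text
time: 15.0
ee_pos: [0.5747, 0.1283, 0.2323]
eef_rot: [0.978, 0.209, 0.0, -0.0]
ft_force: [6.2, 5.7, -14.4]
width: 0.0321
grip_force: 35.0
```

Call:
step_arm([
  [[0, 0, 0, 0.0004, 0, -0.001, 20], [0, 0, 0, 0.0004, 0, -0.002, 20], [0, 0, 0, 0.0004, 0, -0.002, 20]],
])

```text
time: 15.38
ee_pos: [0.5748, 0.1283, 0.2341]
eef_rot: [0.978, 0.209, -0.0, -0.0]
ft_force: [5.2, 3.5, -13.4]
width: 0.0317
grip_force: 35.0
```

Call:
step_arm([
  [[0, 0, 0, 0, 0, -0.001, 20], [0, 0, 0, 0, 0, -0.002, 20], [0, 0, 0, 0, 0, -0.002, 20]],
])

```text
time: 15.75
ee_pos: [0.5748, 0.1283, 0.2369]
eef_rot: [0.978, 0.209, -0.0, 0.0]
ft_force: [2.0, 3.3, -7.4]
width: 0.0321
grip_force: 35.0
```

Call:
step_arm([
  [[0, 0, 0, 0, 0, 0.0004, 20], [0, 0, 0, 0, 0, 0.0008, 20], [0, 0, 0, 0, 0, 0.0012, 20], [0, 0, 0, 0, 0, 0.0016, 20], [0, 0, 0, 0, 0, 0.002, 20], [0, 0, 0, 0, 0, 0.002, 20]],
])

```text
time: 16.5
ee_pos: [0.5749, 0.1283, 0.2358]
eef_rot: [0.978, 0.209, 0.0, 0.0]
ft_force: [-4.1, -0.4, 4.4]
width: 0.0313
grip_force: 35.0
```

Call:
step_arm([
  [[0, 0, 0, 0, 0, 0.0005, 20], [0, 0, 0, 0, 0, 0.001, 20], [0, 0, 0, 0, 0, 0.001, 20]],
])

```text
time: 16.88
ee_pos: [0.5749, 0.1283, 0.2356]
eef_rot: [0.978, 0.209, 0.0, 0.0]
ft_force: [-7.3, -2.0, 11.5]
width: 0.0314
grip_force: 35.0
```

Call:
step_arm([
  [[0, 0, 0, -0.0003, 0, 0.0004, 20], [0, 0, 0, -0.0003, 0, 0.0004, 20], [0, 0, 0, -0.0003, 0, 0.0004, 20]],
])

```text
time: 17.25
ee_pos: [0.5749, 0.1283, 0.2356]
eef_rot: [0.978, 0.209, 0.001, 0.0]
ft_force: [-7.1, -1.0, 13.2]
width: 0.0318
grip_force: 35.0
```

Call:
step_arm([
  [[0, 0, 0, 0, 0, 0.0003, 20], [0, 0, 0, 0, 0, 0.0003, 20], [0, 0, 0, 0, 0, 0.0003, 20], [0, 0, 0, 0, 0, 0.0003, 20], [0, 0, 0, 0, 0, 0.0003, 20]],
])

```text
time: 17.88
ee_pos: [0.5749, 0.1283, 0.2356]
eef_rot: [0.978, 0.209, 0.001, 0.0]
ft_force: [-7.6, -2.0, 15.1]
width: 0.0318
grip_force: 35.0
```

Call:
step_arm([
  [[0, 0, 0, 0, 0, 0, 20], [0, 0, 0, 0, 0, 0, 20], [0, 0, 0, 0, 0, 0, 20], [0, 0, 0, 0, 0, 0, 20]],
])

```text
time: 18.38
ee_pos: [0.5749, 0.1283, 0.2356]
eef_rot: [0.978, 0.209, 0.001, 0.0]
ft_force: [-7.5, -2.3, 15.8]
width: 0.0316
grip_force: 35.0
```

Pressed at 13–16 N for over a second. I'll unload now.

Call:
step_arm([
  [[0, 0, 0, -0.0003, 0, -0.0006, 20], [0, 0, 0, -0.0006, 0, -0.0012, 20], [0, 0, 0, -0.0006, 0, -0.0018, 20], [0, 0, 0, -0.0006, 0, -0.0018, 20]],
])

```text
time: 18.88
ee_pos: [0.5748, 0.1283, 0.2358]
eef_rot: [0.978, 0.209, 0.001, -0.0]
ft_force: [3.1, 1.1, 5.2]
width: 0.0315
grip_force: 35.0
```

Call:
step_arm([
  [[0, 0, 0, 0.0003, 0, -0.0004, 20], [0, 0, 0, 0.0003, 0, -0.0005, 20], [0, 0, 0, 0.0003, 0, -0.0005, 20]],
])

```text
time: 19.25
ee_pos: [0.5748, 0.1283, 0.2358]
eef_rot: [0.978, 0.209, 0.001, -0.0]
ft_force: [5.2, 2.0, 3.6]
width: 0.0317
grip_force: 35.0
```

Call:
step_arm([
  [[0, 0, 0, 0, 0, 0, 45], [0, 0, 0, 0, 0, 0, 60], [0, 0, 0, 0, 0, 0, 80], [0, 0, 0, 0, 0, 0, 100], [0, 0, 0, 0, 0, 0, 100], [0, 0, 0, 0, 0, 0, 100], [0, 0, 0, 0, 0, 0, 100]],
])

```text
time: 20.12
ee_pos: [0.5743, 0.1282, 0.2356]
eef_rot: [0.978, 0.209, 0.0, 0.0]
ft_force: [-0.1, 0.6, -0.1]
width: 0.0853
grip_force: 0.0
```

Call:
step_arm([
  [[0, 0, 0, 0, 0, -0.01, 100], [0, 0, 0, 0, 0, -0.03, 100], [0, 0, 0, 0, 0, -0.055, 100], [0, 0, 0, 0, 0, -0.08, 100], [0, 0, 0, 0, 0, -0.105, 100], [0, 0, 0, -0.02, 0, -0.12, 100], [0, 0, 0, -0.05, 0, -0.125, 100], [0, 0, 0, -0.08, 0, -0.125, 100], [0, 0, 0, -0.11, 0, -0.125, 100], [0, 0, 0, -0.14, 0, -0.125, 100], [0, 0, 0, -0.16, 0, -0.125, 100], [0, 0, 0, -0.16, 0, -0.125, 100]],
])

```text
time: 21.62
ee_pos: [0.4279, 0.0626, 0.3617]
eef_rot: [0.978, 0.208, 0.001, 0.001]
ft_force: [0.6, -0.3, 0.1]
width: 0.087
grip_force: 0.0
```

```bash
python3 -c "
from h import *
grab('scene','pics/s3.png');grab('top','pics/t3.png')
a=cv2.resize(cv2.imread('pics/s3.png')[170:290,270:390],(400,400),interpolation=2)
b=cv2.resize(cv2.imread('pics/t3.png')[120:240,180:300],(400,400),interpolation=2)
cv2.imwrite('pics/z3.png',np.hstack([a,b]))
s=readout.read_state();print(s['time'],s['ee_pos'],s['ft_force'])"
```

```text
21.725 [0.4287143  0.06319221 0.36118347] [ 0.77724719  0.35701402 -0.54751891]
```

View pics/z3.png

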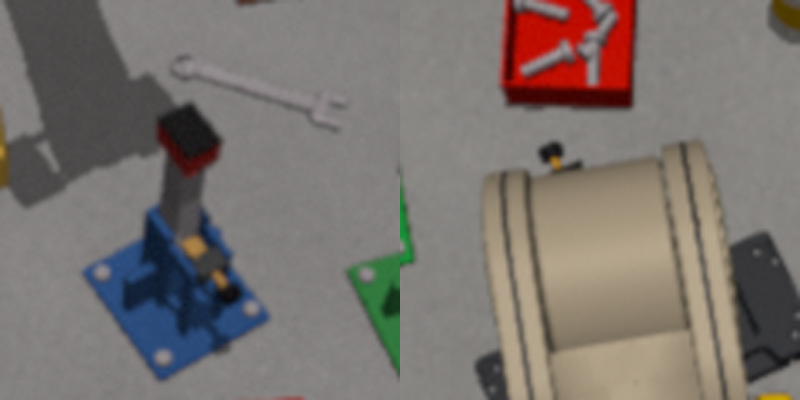

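The head stands well above the cheeks: pad centre at crop pixel (189,136), i.e. scene pixel (326.7,210.8). Next I'll check its height.

```bash
python3 -c "
from h import *
a=np.load('pics/s3.npz')
for p in [(325,223.9),(326.7,210.8)]:
    o,d=ray(a,*p); q=np.array([.575,.127,0]); A=np.c_[d,[0,0,-1.]]
    s=np.linalg.lstsq(A,q-o,rcond=None)[0]; print(s[1], np.linalg.norm(A@s-(q-o)))"
```

```text
0.17639040492798552 0.0011711312584748387
0.2376451159571959 0.0010800487679096774
```

The picture gives a rise of about 61 mm and the tool gave 68 mm. I'll clear the top view and measure more finely.

Call:
step_arm([
  [[0, 0, 0, 0, 0.01, 0, 100], [0, 0, 0, 0, 0.03, 0, 100], [0, 0, 0, 0, 0.06, 0, 100], [0, 0, 0, 0, 0.1, 0, 100], [0, 0, 0, 0, 0.14, 0, 100], [0, 0, 0, 0, 0.18, 0, 100], [0, 0, 0, 0, 0.22, 0, 100], [0, 0, 0, 0, 0.26, 0, 100], [0, 0, 0, 0, 0.29, 0, 100], [0, 0, 0, 0, 0.3, 0, 100], [0, 0, 0, 0, 0.3, 0, 100]],
])

```text
time: 23.1
ee_pos: [0.5509, -0.2114, 0.3599]
eef_rot: [0.978, 0.209, -0.0, -0.0]
ft_force: [0.3, 1.5, -0.6]
width: 0.0869
grip_force: 0.0
```

```bash
python3 -c "
from h import *
grab('scene','pics/s4.png');grab('top','pics/t4.png')
f=lambda n,y,x:cv2.resize(cv2.imread(n)[y:y+30,x:x+40],(400,300),interpolation=2)
cv2.imwrite('pics/z4.png',np.vstack([np.hstack([f('pics/s0.png',208,305),f('pics/t0.png',170,215)]),np.hstack([f('pics/s4.png',196,305),f('pics/t4.png',165,215)])]))"
```

```text
(no output)
```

View pics/z4.png

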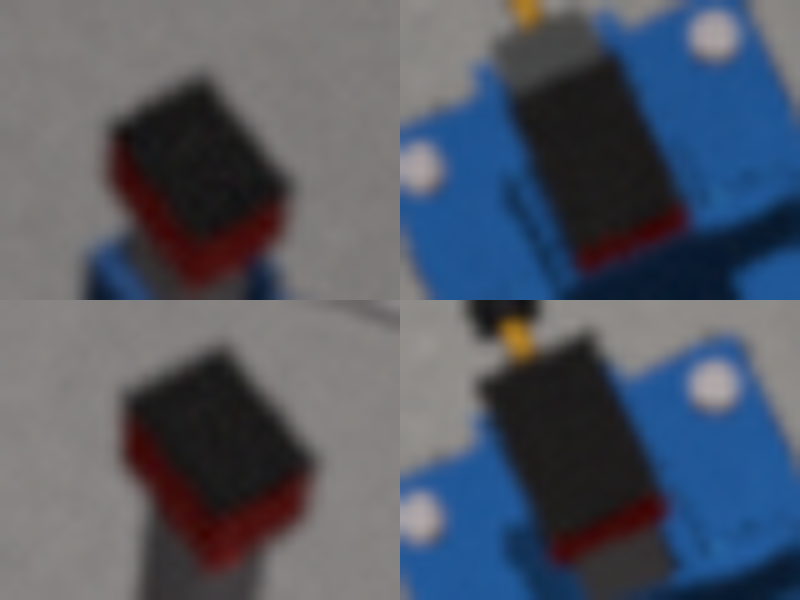

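```bash
python3 -c "
from h import *
a=np.load('pics/s4.npz');b=np.load('pics/t4.npz')
C=lambda L,x,y:np.array(L)/10-.45+[x,y]
s0=C([(108,128),(205,75),(290,187),(195,240)],305,208);s4=C([(122,100),(222,47),(315,165),(215,220)],305,196)
t0=C([(113,92),(212,55),(287,207),(177,245)],215,170);t4=C([(80,88),(190,33),(265,195),(150,245)],215,165)
for s,t in((s0,t0),(s4,t4)):
    print('tri',tri(a,s.mean(0),b,t.mean(0)))
    for c,p in((a,s.mean(0)),(b,t.mean(0))):
        o,d=ray(c,*p); q=np.array([.575,.127,0]); A=np.c_[d,[0,0,-1.]]
        k=np.linalg.lstsq(A,q-o,rcond=None)[0]; print(' axis z',k[1])"
```

```text
tri (array([0.57443232, 0.12614903, 0.17824493]), np.float64(0.0012445404840506248))
 axis z 0.1789407462682269
 axis z 0.17376309573932083
tri (array([0.57353524, 0.12630529, 0.24406193]), np.float64(0.0015180147004943136))
 axis z 0.246030378402146
 axis z 0.23669671628941857
```

The finer two-view measurement gives a rise of about 66–67 mm, which matches the tool's 68 mm at the fourth notch; the third would be 54 mm. I'm handing in.

```bash
python3 -c "
from h import *
print(r.close_job())"
```

```text
the job is handed in; nothing more can be done
None
```

The support stands on its pawl at the fourth click, about 68 mm up by the tool and 66–67 mm by the cameras; it was pressed at 13–16 N for over a second, released and handed in, and no verdict came back.

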